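Press a glued handle blank in the lever press

TASK

Press the glued handle blank: first set it upright and fully home in the press's pocket, then swing the keeper arm fully shut over it, then flip the safety catch all the way over to the other side, away from the lever it blocks, and only then pull the lever over as far as it goes, so that the ram squeezes the blank. Finish while holding the lever there against its spring; do not let go. Leave the jar, the glue bottle and the hammer where they are.

Things in the scene. Friction and masses are not known exactly. Their poses are not given: they have to be found in the camera images.
- press: Fixed grey bench press, base 300 x 130 x 14 mm, origin at the centre of its underside. All offsets here are in its axes: pocket at its -x end, lever at its +x end, z up. Its x axis points to the robot's right (world -y) within 0.3 rad. Between them stand the ram guide (x 0 to 75 mm, 62 mm high) and the lever's cheeks (x 62 to 138 mm, y within 29 mm, 76 mm high).
- blank: Loose handle blank, an upright block of three glued layers of wood (dark, light, dark, layered along its x): 34 mm along x, 64 mm along y, 52 mm tall, about 0.09 kg. Origin at the centre of its underside. Stands on the table to the left or to the right of the press. The same after half a turn about z.
- pocket (a point): Centre of the pocket's floor, 22 mm above the table, at press x = -90 mm, y = 0, axes as the press's. The pocket is 40 mm along x by 74 mm along y; its steel walls, 11 mm thick, rise 18 mm above the floor, the +x one with a 30 mm gap for the ram. The blank goes in with its x along the press's x; its top is then 52 mm above the floor.
- keeper (a joint): Keeper arm: flat steel bar 90 x 18 x 10 mm that swings level about a vertical post 56 mm to the +y side of the pocket's centre, 3 mm above a seated blank. 0 = open (points along press -x); grows anticlockwise from above; 1.571 = fully shut at its stop (points along -y, across the blank). Starts at 0 to 0.25, stays where left (0.06 N m friction).
- keeper_peg (a point): Top of the upright black round peg on the keeper arm's free end, 80 mm from the post's axis: 16 mm diameter, 32 mm tall above the arm. Push or carry it about the post.
- keeper_hinge (a point): Point on the keeper post's vertical axis, at the arm's upper face.
- catch (a joint): Safety catch: 12 mm steel bar, 95 mm long, hinged about a level axis along the press's x, at the lever's -y side. 0 = closed: leans 0.87 rad from upright to +y, across the lever's dark stop block; the lever then jams after 0.1 rad. Grows as it flips up and over towards -y; 1.6 = fully over, leaning 0.73 rad to -y. Starts at 0 to 0.15, stays where left (0.06 N m friction).
- catch_pin (a point): Grip point on the thumb pin at the catch's free end: a level steel pin, 14 mm diameter, along the press's -x, with 24 mm of clear pin between this point and the bar and 12 mm beyond it. It goes round the hinge axis in an upright arc of radius 95 mm.
- catch_hinge (a point): Point on the catch's hinge axis level in x with catch_pin.
- lever (a joint): Lever: 16 mm steel shaft hinged about the press's y. At 0 it leans 0.6 rad from upright to press +x; grows as it is pulled over towards -x (the pocket), to a stop at 1.0, leaning 0.4 rad to -x. A spring pulls it back when let go: about 5 N at the crossbar at the start, 9 N at the stop. It drives the ram 45 mm along -x.
- crank: The lever as a body (steel shaft, dark stop block, wooden crossbar); origin at its hinge, 60 mm above the table.
- handle (a point): Middle of the lever's crossbar. Wooden crossbar handle on the lever's end: a level round bar along the press's y, 20 mm diameter, 116 mm long, 170 mm from the hinge. The shaft meets it in the middle from below, so grip it about 33 mm off the middle.
- lever_hinge (a point): Middle of the lever's hinge axis, 60 mm above the table.
- nose: Sprung steel nose of the ram, 20 mm diameter, its axis 38 mm above the table; origin at the middle of its flat end facing the pocket. At the start it stands 53 mm to the +x side of the pocket's centre; with the lever fully over it presses the blank with about 10 N against the pocket's -x wall.
- jar: Bystander: amber glass jar with a steel lid, 60 mm diameter, 75 mm tall, origin at the centre of its underside; stands on the side of the press where the blank is not.
- glue: Bystander: white glue bottle, 52 mm diameter, 130 mm tall, origin at the centre of its underside, standing beyond the press.
- hammer: Bystander: hammer with wooden handle, 240 mm long, lying on the table beyond the press.
Not all that is in view belongs to the job. Of the things like the blank, leave any that is purple or turquoise; of the rest the smaller one is meant.

How it is judged:
By the outcome, as a careful person would: the job done as asked, in the order asked, and still so for the second after the job is handed in, while the arm keeps its last pose, push and grip.
It also fails if it takes over 72 s, if anything falls off the work surface, if the arm or the gripper's body presses on something with over 40 N, if the wrist force passes 120 N, or if a joint passes its speed limit or range.

ROBOT

A 6-joint arm with a two-finger parallel gripper is mounted at the origin on the work surface. World frame = base frame: x ahead of the robot, y to its left, z up, the work surface at z = 0. Lengths are in m, angles in rad, forces in N, time in s.
With the tool pointing down it reaches from about 0.325 to 0.775 m from the base axis. Payload 5.5 kg.
Tool frame: the origin (TCP) lies between the finger pads; the fingertips stand 19 mm ahead of it and the grasp point (between the pads) is the TCP (ctrl.tips_ahead is the distance from the TCP to the fingertips, in m); z points along the fingers, y is the line along which they close (so a half turn about z gives the same grasp; the last joint's range is limited). The gripper opens to 88 mm and grips with 3 to 60 N. Pads are 20 mm wide; open, the fingers measure 115 mm over their backs; the gripper's body (75 mm by 178 mm) begins 61 mm behind the grasp point.
Start: joints at [-1.296, 0.091, 1.231, -0, 1.82, -0.057], TCP at [0.195, -0.567, 0.242] pointing down, gripper open.
Joint ranges: [-2.87, 2.87], [-0.86, 2.18], [0.17, 2.46], [-1.51, 4.65], [0.06, 2.69], [-2.65, 2.65]. Speed limits (rad/s): [2.57, 2.57, 3.01, 3.14, 3.14, 3.14].

INTERFACE

Orientations are given as a 3x3 rotation matrix whose columns are the frame's x, y, z axes.
In Python, from rig import ctrl gives the robot as it stands.
- The arm moves only by the tool send_rows, never from a script. Its argument "series" is a list of rows, each a list of 3 entries, a list of its own where there are three numbers: the closure, from 0 (fully open) to 1 (shut), then the shift along the tool's x, y, z normalised to -1 to 1, where 1 is 0.15 m, then the turn about the tool's z normalised to -1 to 1, where 1 is pi/4 rad. A call has 1 to 8 rows; each row shifts and turns the commanded pose from where the row before left it, along the tool's axes as they then stand; what a row does not reach is not made up. A row lasts 1/10 s, in which the tool goes at most 50 mm and 8.59 degrees, less where a joint would pass 70% of its speed; a pose out of reach is approached as far as the arm can. A call with a number of a shift or a turn outside -1 to 1 is refused whole. A call with a gripper value outside its range is refused whole. The fingers move at their own pace and stop on an object; "newtons" is the grip in N (left out, the last holds). Time passes only in rows, so rows that do not move let the fingers close. It gives the time, the measured TCP pose, the force, the opening and the grip force at its end, in the units of the state.
- ctrl.sense(): the state, without advancing time (a new reading comes with each control period).
- ctrl.read_camera(name): name is "scene" or "top" or "wrist"; returns the picture (400x640x3 uint8, red, green, blue); there is no depth.
- ctrl.camera_params(name): a dict with "vfov" (degrees; the focal length in pixels is half the picture's height over the tangent of half this angle, whatever the lens; pixels are square), "cx", "cy" (the principal point, pixels), "k1" (the pictures are not rectified: a ray, as slopes to the right and down, at radius r is drawn at 1 + k1 r^2 times it, then the intrinsics apply), "extrinsics" (4x4, takes a point from world to camera coordinates); the wrist camera has in their place "T_tool_cam" (4x4, takes a point from camera to tool coordinates, whose origin is the TCP and whose axes are the flange's). Camera axes: x right, y up, looking along -z (the intrinsics and any distortion apply to the point x, -y, -z); pixel columns grow to the right and rows downward; lengths in m; the calibration is good to about 2 mm. A picture is of the moment at which its call begins: read the wrist's pose just before it. camera_params takes no time and is no camera call.
- ctrl.finish_job(): hands the job in; it is judged then, once.
Trained networks look in the newest picture that a camera, given by its name, has taken for a name from the list of things; names that differ only in an ending like _2 or _b are one class to them, and where a whole thing is asked for, a point or a joint stands for the part that bears it (a point fixed in the world has none). Each returns a list of dicts, best first, with "conf" (0 to 1); they miss things now and then, are a little off and sometimes report something else, mostly with a low value. They report only what shows in the picture. A call takes as long as a camera call. They do not tell look-alikes from the thing itself.
- ctrl.look_for(label, camera): "bbox" ([left, top, width, height] as shares, 0 to 1, of the picture: columns of its width, rows of its height, round what is visible of it).
- ctrl.tip_of(label, camera): "point" ([row, column] as shares, 0 to 1, of the picture: columns of its width, rows of its height: a listed point, or the origin of a listed thing).
The state is a dict: "clock": time; "joint_positions": joint angles; "dq": joint speeds; "joint_torque": joint torques, N m; "tcp_pos": TCP position; "eef_rot": TCP orientation; "force": force on the tool from outside, world axes, zero at the start; "torque": the same for the moment, N m; "grip_width": finger opening in m; "finger_force": force on a finger pad.
Only numpy, scipy, OpenCV 4.12 (cv2) and the standard library are available. Lean on these libraries where they do the work, as an engineer would, in place of code of your own. Each camera call takes 0.05 s, during which the arm holds its last target. There are 200 camera calls.

## Working session

There is one attempt and no reset: what is moved stays moved. The work goes in short steps, Python scripts to look and compute and a tool call to move; the robot and the scene stay as the last step left them, time stands still between calls to the robot, and variables do not carry over. Pictures are saved under pics/ and viewed, at most 10 in all, crops included, and the job is handed in when it is done.

Besides the shell and the picture viewer there is one more tool, called after "Emit:" as name([rows], argument=value, ...), one row to a line, values as JSON. send_rows: Moves the arm, as the interface text tells. Scaled input: -1 to 1 covers 0.15 m each way for a shift and pi/4 rad each way for a turn. Its arguments: {"type":"object","properties":{"series":{"type":"array","items":{"type":"array"}},"newtons":{"type":"number"}},"required":["series"]}

```bash
ls; mkdir -p pics; cat > h.py <<'E'
import numpy as np, cv2
from rig import ctrl
def cam(name):
    p=ctrl.camera_params(name)
    if 'extrinsics' in p: E=np.array(p['extrinsics'])
    else:
        s=ctrl.sense(); T=np.eye(4); T[:3,:3]=s['eef_rot']; T[:3,3]=s['tcp_pos']
        E=np.linalg.inv(T@np.array(p['T_tool_cam']))
    f=200/np.tan(np.radians(p['vfov'])/2)
    return E,f,p['cx'],p['cy'],p['k1']
def proj(C,P):
    E,f,cx,cy,k=C; q=E[:3,:3]@np.asarray(P,float)+E[:3,3]
    a=np.array([q[0],-q[1]])/-q[2]; a=a*(1+k*(a@a)); return np.array([cx+f*a[0],cy+f*a[1]])
def ray(C,uv):
    E,f,cx,cy,k=C; d=(np.array(uv)-[cx,cy])/f; a=d.copy()
    for _ in range(30): a=d/(1+k*(a@a))
    R=E[:3,:3]; o=-R.T@E[:3,3]; v=R.T@np.array([a[0],-a[1],-1]); return o,v/np.linalg.norm(v)
def atz(C,uv,z):
    o,v=ray(C,uv); return o+v*(z-o[2])/v[2]
def tri(rs):
    A=sum(np.eye(3)-np.outer(v,v) for o,v in rs); b=sum((np.eye(3)-np.outer(v,v))@o for o,v in rs); return np.linalg.solve(A,b)
def save(name,fn):
    im=ctrl.read_camera(name); cv2.imwrite(fn,im[:,:,::-1]); return im
E
python3 - <<'E'
from h import *
np.set_printoptions(precision=4,suppress=True)
L=['press','blank','pocket','keeper_peg','keeper_hinge','catch_pin','catch_hinge','handle','lever_hinge','nose','jar','glue','hammer']
a=save('scene','pics/s0.png');b=save('top','pics/t0.png')
cv2.imwrite('pics/st.png',cv2.resize(np.vstack([a,b]),(800,1000))[:,:,::-1])
for c in('scene','top'):
    print(c,ctrl.camera_params(c)['vfov'])
    for l in L: print(l,[(round(d['conf'],2),np.round(np.array(d['point'])[::-1]*[640,400],1).tolist()) for d in ctrl.tip_of(l,c)][:4])
s=ctrl.sense();print(s)
E
```

```text
pics
scene 49.961940787181454
press [(0.63, [324.1, 215.6])]
blank [(0.96, [460.4, 229.0]), (0.94, [445.1, 259.1]), (0.79, [417.2, 219.9]), (0.64, [408.9, 242.0])]
pocket [(0.56, [351.4, 219.9])]
keeper_peg [(0.32, [412.2, 240.8]), (0.31, [306.2, 187.8])]
keeper_hinge [(0.47, [344.7, 222.4])]
catch_pin [(0.52, [303.6, 190.8])]
catch_hinge [(0.59, [312.0, 183.7]), (0.39, [409.9, 242.5])]
handle [(0.79, [268.8, 163.6])]
lever_hinge [(0.89, [300.7, 196.2])]
nose [(0.54, [335.3, 210.6])]
jar [(0.73, [231.7, 169.5]), (0.21, [379.4, 292.5])]
glue [(0.94, [380.4, 292.7]), (0.33, [299.4, 194.1])]
hammer [(0.93, [226.6, 244.3]), (0.51, [409.0, 239.3])]
top 53.325771104632366
press []
blank [(0.9, [227.7, 259.1]), (0.77, [222.6, 228.8]), (0.75, [182.4, 223.1]), (0.73, [180.0, 270.4])]
pocket [(0.7, [294.9, 221.5])]
keeper_peg [(0.66, [260.5, 207.7])]
keeper_hinge [(0.71, [290.1, 199.7]), (0.27, [345.1, 234.3])]
catch_pin [(0.65, [294.7, 220.6]), (0.64, [289.5, 197.7]), (0.5, [346.9, 205.5])]
catch_hinge [(0.73, [347.4, 232.3]), (0.44, [224.7, 225.8])]
handle [(0.65, [398.1, 206.5])]
lever_hinge [(0.96, [357.1, 215.7])]
nose [(0.59, [309.6, 219.4])]
jar [(0.88, [462.8, 221.2]), (0.74, [359.8, 213.8])]
glue [(0.85, [241.6, 161.3])]
hammer [(0.77, [409.3, 137.6])]
{'clock': 1.4, 'joint_positions': array([-1.2957,  0.0911,  1.2307, -0.    ,  1.8198, -0.0567]), 'dq': array([ 0.0007, -0.0002,  0.0008, -0.0005, -0.0013,  0.0005]), 'joint_torque': array([ -0.0008, -44.6192, -40.6499,   0.0696,   0.0196,  -0.    ]), 'tcp_pos': array([ 0.1954, -0.5673,  0.2416]), 'eef_rot': array([[ 0.9454,  0.3258, -0.    ],
       [ 0.3258, -0.9454, -0.    ],
       [-0.    ,  0.    , -1.    ]]), 'force': array([ 0.3285, -0.0607, -0.3679]), 'torque': array([-0.0146,  0.0049, -0.0058]), 'finger_force': 0.0, 'grip_width': 0.08782174222625079}
```

View pics/s0.png

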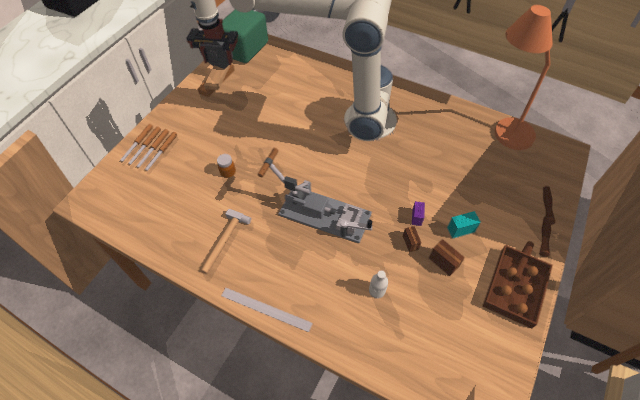

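View pics/t0.png

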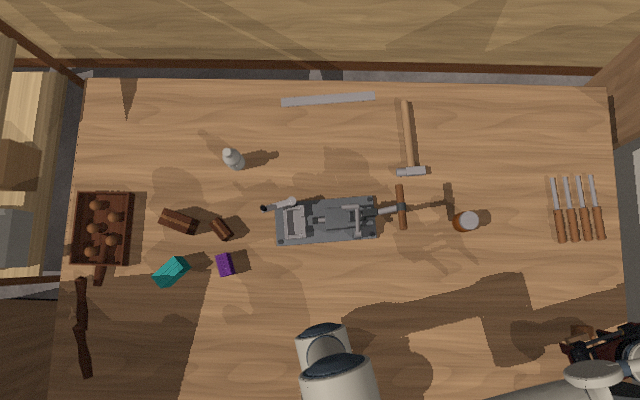

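Top view: four blank-like blocks. Purple is at (225,263), turquoise at (171,271), large brown at (178,221) and small brown at (221,228). The small brown one fits, since purple and turquoise are excluded and it is the smaller of the rest. I'll confirm it in an enlarged crop together with the press.

```bash
python3 - <<'E'
from h import *
np.set_printoptions(precision=4,suppress=True)
a=cv2.imread('pics/t0.png');b=cv2.imread('pics/s0.png')
A=cv2.resize(a[180:260,195:415],None,fx=3.6,fy=3.6,interpolation=cv2.INTER_CUBIC)
B=cv2.resize(b[150:270,255:475],None,fx=2.5,fy=2.5,interpolation=cv2.INTER_CUBIC)
B=cv2.copyMakeBorder(B,0,0,0,A.shape[1]-B.shape[1],cv2.BORDER_CONSTANT)
cv2.imwrite('pics/c0.png',np.vstack([A,B]))
T=cam('top');S=cam('scene')
pts={'handle':((268.8,163.6),(398.1,206.5)),'lever_hinge':((300.7,196.2),(357.1,215.7)),'nose':((335.3,210.6),(309.6,219.4)),'pocket':((351.4,219.9),(294.9,221.5)),'kh':((344.7,222.4),(290.1,199.7)),'ch':((312,183.7),(347.4,232.3)),'cpin':((303.6,190.8),(346.9,205.5)),'blank':((412,242),(222.6,228.8)),'jar':((231.7,169.5),(462.8,221.2)),'glue':((380.4,292.7),(241.6,161.3))}
for k,(s,t) in pts.items():
    p=tri([ray(S,s),ray(T,t)]);print(k,p,proj(S,p)-s,proj(T,p)-t)
print(T[1],S[1],-T[0][:3,:3].T@T[0][:3,3],-S[0][:3,:3].T@S[0][:3,3])
E
```

```text
handle [ 0.512  -0.1393  0.1976] [0.3837 0.063 ] [ 0.449  -0.2045]
lever_hinge [ 0.4995 -0.0407  0.0638] [-0.7657 -0.0762] [-0.8361  0.3758]
nose [0.4889 0.0919 0.054 ] [0.5469 0.0123] [ 0.5788 -0.2658]
pocket [0.482  0.1431 0.023 ] [-1.4021 -0.0189] [-1.4745  0.6474]
kh [0.5386 0.1481 0.0941] [-0.0544 -0.0007] [-0.0566  0.0253]
ch [ 0.4514 -0.0166  0.0926] [0.6342 0.0425] [ 0.7054 -0.3259]
cpin [ 0.5193 -0.0107  0.1404] [0.1204 0.0105] [ 0.1319 -0.0606]
blank [0.4575 0.3593 0.0102] [-0.7736  0.0622] [-0.8087  0.3398]
jar [ 0.4914 -0.3507  0.0221] [-2.4689 -0.6524] [-3.037   1.2006]
glue [ 0.6673  0.3276 -0.0084] [-4.2144 -0.0326] [-3.9957  1.5214]
398.29827786647 429.27356159330844 [0.3743 0.0315 1.2023] [1.1887 0.4248 1.2747]
```

View pics/c0.png

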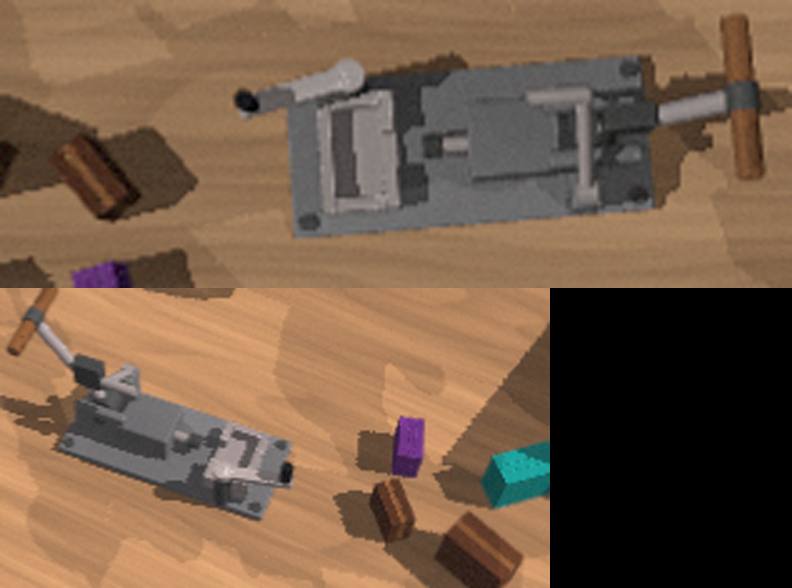

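Crop confirms it: the small brown block at top-view (221,229) has the dark-light-dark layers. The keeper is open, pointing left, with its black peg at (263,208). The catch lies across the lever. I'll move toward the blank, going high over the lever.

Emit:
send_rows([
  [0,[0.24,-0.17,-0.12],0],
  [0,[0.24,-0.17,-0.12],0],
  [0,[0.24,-0.17,-0.12],0],
  [0,[0.24,-0.17,-0.12],0],
  [0,[0.24,-0.17,-0.12],0],
  [0,[0.24,-0.17,-0.12],0],
  [0,[0.24,-0.17,-0.12],0],
  [0,[0.2,-0.2,-0.05],0],
])

```text
clock: 2.2
tcp_pos: [0.3952, -0.2768, 0.377]
eef_rot: [[0.945, 0.326, 0.002], [0.326, -0.945, -0.002], [0.002, 0.002, -1.0]]
force: [0.3, 0.2, -0.0]
grip_width: 0.0877
finger_force: 0.0
```

Emit:
send_rows([
  [0,[0.1,-0.29,0],0],
  [0,[0.1,-0.29,0],0],
  [0,[0.1,-0.29,0],0],
  [0,[0.1,-0.29,0],0],
  [0,[0.1,-0.29,0],0],
  [0,[0.1,-0.29,0],0],
  [0,[0.1,-0.29,0],0],
  [0,[0.1,-0.29,0],0],
])

```text
clock: 3.0
tcp_pos: [0.3937, 0.0916, 0.3755]
eef_rot: [[0.946, 0.326, 0.001], [0.326, -0.946, 0.0], [0.001, 0.0, -1.0]]
force: [1.3, -0.1, 0.3]
grip_width: 0.0877
finger_force: 0.0
```

Emit:
send_rows([
  [0,[0.1,-0.29,0],0],
  [0,[0.1,-0.29,0],0],
  [0,[0.1,-0.29,0],0],
  [0,[0.1,-0.29,0],0],
  [0,[0,0,0],0],
  [0,[0,0,0],0],
])

```text
clock: 3.6
tcp_pos: [0.394, 0.2745, 0.3747]
eef_rot: [[0.945, 0.328, -0.001], [0.328, -0.945, -0.001], [-0.001, 0.001, -1.0]]
force: [1.2, -1.0, 0.1]
grip_width: 0.088
finger_force: 0.0
```

```bash
python3 - <<'E'
from h import *
np.set_printoptions(precision=4,suppress=True)
C=cam('wrist');a=save('wrist','pics/w1.png')
print(ctrl.sense()['tcp_pos'],ctrl.camera_params('wrist')['T_tool_cam'])
for l in('blank','pocket','keeper_peg','keeper_hinge','nose'):
    for d in ctrl.tip_of(l,'wrist')[:4]:
        uv=np.array(d['point'])[::-1]*[640,400]; print(l,round(d['conf'],2),uv,[atz(C,uv,z)[:2] for z in(0,.022,.052)])
E
```

```text
[0.3942 0.2736 0.3752] [[ 0.0009  0.9544  0.2986  0.0815]
 [ 1.     -0.0011  0.0003 -0.0002]
 [ 0.0006  0.2986 -0.9544 -0.1418]
 [ 0.      0.      0.      1.    ]]
blank 0.83 [213.888  75.32 ] [array([0.468 , 0.4805]), array([0.4681, 0.4729]), array([0.4683, 0.4625])]
blank 0.7 [285.376 110.08 ] [array([0.4547, 0.3549]), array([0.4554, 0.3526]), array([0.4563, 0.3495])]
blank 0.64 [280.576 166.2  ] [array([0.3612, 0.3348]), array([0.3659, 0.3334]), array([0.3723, 0.3314])]
blank 0.61 [188.032 156.32 ] [array([0.3245, 0.4935]), array([0.3308, 0.4853]), array([0.3393, 0.4742])]
pocket 0.67 [413.888 138.92 ] [array([0.4823, 0.1313]), array([0.4818, 0.1386]), array([0.4812, 0.1485])]
keeper_peg 0.86 [390.08 102.92] [array([0.5229, 0.1935]), array([0.5207, 0.1981]), array([0.5177, 0.2044])]
keeper_peg 0.52 [410.176 139.8  ] [array([0.4788, 0.1367]), array([0.4785, 0.1438]), array([0.4781, 0.1533])]
keeper_hinge 0.73 [441.28 100.  ] [array([0.5552, 0.115 ]), array([0.5516, 0.1229]), array([0.5467, 0.1338])]
nose 0.63 [448.896 150.32 ] [array([0.4846, 0.0653]), array([0.4841, 0.0754]), array([0.4833, 0.0891])]
nose 0.21 [384.384 103.08 ] [array([0.5196, 0.2024]), array([0.5175, 0.2066]), array([0.5147, 0.2124])]
```

View pics/w1.png

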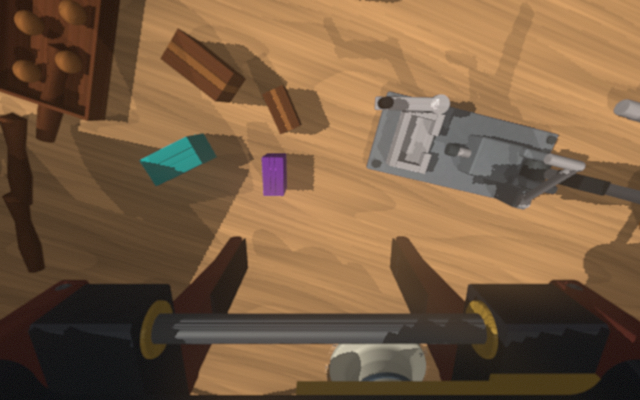

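Wrist view: the small layered blank is at (285,110), the pocket at (414,139) and the keeper peg at (386,103). I'll fit the blank's silhouette and the press pose.

```bash
cat > fit.py <<'E'
from h import *
from scipy.optimize import minimize, least_squares
def R2(t): return np.array([[np.cos(t),-np.sin(t)],[np.sin(t),np.cos(t)]])
def P(p,q): return np.r_[R2(p[2])@np.array(q[:2])+p[:2],q[2]]
def boxmask(C,p,dim,z0,sh,sc=4):
    pts=np.array([proj(C,P(p,(a*dim[0]/2,b*dim[1]/2,z0+c*dim[2]))) for a in(-1,1) for b in(-1,1) for c in(0,1)])
    m=np.zeros(sh,np.uint8); h=cv2.convexHull(pts.astype(np.float32))[:,0]
    cv2.fillConvexPoly(m,np.round(h*16).astype(np.int32),1,shift=4); return m
def fitbox(views,p0,dim,z0=0):
    def cost(p):
        c=0
        for C,M in views:
            m=boxmask(C,p,dim,z0,M.shape); c-= (m&M).sum()/max((m|M).sum(),1)
        return c
    best=None
    for t in np.linspace(-np.pi/2,np.pi/2,9)[:-1]+p0[2]:
        r=minimize(cost,[p0[0],p0[1],t],method='Nelder-Mead',options=dict(initial_simplex=[[p0[0],p0[1],t],[p0[0]+.01,p0[1],t],[p0[0],p0[1]+.01,t],[p0[0],p0[1],t+.2]]))
        if best is None or r.fun<best.fun: best=r
    return best
E
python3 - <<'E'
from fit import *
np.set_printoptions(precision=4,suppress=True)
T=cam('top');S=cam('scene');W=cam('wrist')
v=[]
for n,C,c in(('t0',T,(221,229)),('s0',S,(412,239)),('w1',W,(284,110))):
    im=cv2.imread(f'pics/{n}.png'); 
    b,g,r=[im[:,:,i].astype(float) for i in range(3)]
    lum=(r+g+b)/3; sat=(r-b)/(r+1)
    w=np.zeros(lum.shape,bool); w[c[1]-27:c[1]+28,c[0]-20:c[0]+24]=1
    M=(w&(sat>.5)&(r<150)).astype(np.uint8)
    k,lab,st,ce=cv2.connectedComponentsWithStats(M)
    # component nearest the centre
    i=1+np.argmin([np.hypot(*(ce[j]-c))-st[j,4]**.5 for j in range(1,k)])
    M=(lab==i).astype(np.uint8); M=cv2.morphologyEx(M,cv2.MORPH_CLOSE,np.ones((5,5))); M=cv2.morphologyEx(M,cv2.MORPH_OPEN,np.ones((3,3)))
    print(n,M.sum(),boxmask(C,(.457,.355,.5),(.034,.064,.052),0,M.shape).sum(),ce[i]); v.append((C,M))
for vs in (v,v[:1],v[1:2],v[2:]):
    r=fitbox(vs,(.457,.357,0),(.034,.064,.052)); print('blank',r.x,r.fun/len(vs))
F=dict(po=(-.09,0,.022),no=(-.037,0,.038),kh=(-.09,.056,.087),lh=(.1,0,.06),a=(-.15,-.065,.014),b=(.15,-.065,.014),c=(.15,.065,.014),d=(-.15,.065,.014))
O=[(T,'po',294.9,221.5),(T,'no',309.6,219.4),(T,'kh',290.1,199.7),(T,'lh',357.1,215.7),(T,'a',276.9,245.6),(T,'b',376.1,237.8),(T,'c',374.2,195.8),
(S,'po',351.4,219.9),(S,'no',335.3,210.6),(S,'kh',344.7,222.4),(S,'lh',300.7,196.2),(S,'c',277,214.8),(S,'d',359.8,242),(S,'a',371.8,210.8),
(W,'po',413.9,138.9),(W,'no',448.9,150.3),(W,'kh',441.3,100),(W,'a',367,166),(W,'b',523,207),(W,'c',558,138)]
f=lambda p:np.concatenate([proj(C,P(p,F[k]))-[u,w] for C,k,u,w in O])
r=least_squares(f,[.49,.05,-1.5],loss='soft_l1');print('press',r.x);print([(k,*np.round(e,1)) for (C,k,*_),e in zip(O,f(r.x).reshape(-1,2))])
p=r.x
print('pocket',P(p,F['po']),'kh',P(p,F['kh']))
print('peg',tri([ray(T,(260.5,207.7)),ray(W,(390,102.9))]),atz(W,(386,102),.119),atz(T,(263,207.7),.119))
np.save('press.npy',p)
E
```

```text
t0 352 396 [220.4359 228.734 ]
s0 263 379 [412.6862 238.3975]
w1 1491 1105 [283.2991 106.9337]
blank [0.4574 0.3549 2.3151] -0.7764919178068493
blank [ 0.4586  0.3582 -0.7645] -0.8785529715762274
blank [ 0.4504  0.3574 -1.0959] -0.7699115044247787
blank [0.4576 0.3527 2.2772] -0.7730590577305906
press [ 0.49    0.0498 -1.4899]
[('po', np.float64(-0.2), np.float64(0.5)), ('no', np.float64(2.6), np.float64(1.0)), ('kh', np.float64(1.6), np.float64(0.4)), ('lh', np.float64(2.3), np.float64(1.1)), ('a', np.float64(-1.1), np.float64(-0.4)), ('b', np.float64(0.5), np.float64(1.4)), ('c', np.float64(-0.9), np.float64(0.2)), ('po', np.float64(-2.5), np.float64(-0.1)), ('no', np.float64(-0.6), np.float64(1.5)), ('kh', np.float64(-1.3), np.float64(0.6)), ('lh', np.float64(-2.8), np.float64(-0.8)), ('c', np.float64(0.6), np.float64(-2.3)), ('d', np.float64(-1.3), np.float64(0.5)), ('a', np.float64(-0.0), np.float64(1.2)), ('po', np.float64(-1.6), np.float64(-0.7)), ('no', np.float64(-2.6), np.float64(-3.0)), ('kh', np.float64(-1.1), np.float64(2.2)), ('a', np.float64(-1.6), np.float64(0.2)), ('b', np.float64(1.4), np.float64(-0.0)), ('c', np.float64(1.1), np.float64(-2.4))]
pocket [0.4827 0.1395 0.022 ] kh [0.5385 0.144  0.087 ]
peg [0.5086 0.2215 0.1438] [0.5112 0.2216 0.119 ] [0.5112 0.2191 0.119 ]
```

Emit:
send_rows([
  [0,[0.096,-0.063,0.235],0],
  [0,[0.096,-0.063,0.235],0],
  [0,[0.096,-0.063,0.235],0],
  [0,[0.096,-0.063,0.235],0],
  [0,[0.096,-0.063,0.235],-0.17],
  [0,[0.096,-0.063,0.235],-0.17],
  [0,[0,0,0],-0.18],
  [0,[0,0,0],0],
])

```text
clock: 4.7
tcp_pos: [0.4555, 0.356, 0.162]
eef_rot: [[0.738, 0.675, -0.002], [0.675, -0.738, -0.002], [-0.003, -0.0, -1.0]]
force: [0.2, -0.4, -0.1]
grip_width: 0.0878
finger_force: 0.0
```

```bash
python3 - <<'E'
from fit import *
np.set_printoptions(precision=4,suppress=True)
W=cam('wrist');im=save('wrist','pics/w2.png')
s=ctrl.sense();print(s['tcp_pos'],s['eef_rot'])
b,g,r=[im[:,:,2-i].astype(float) for i in range(3)]
p0=proj(W,(.457,.355,.03));print(p0)
M=(((r-b)/(r+1)>.5)&(r<150)).astype(np.uint8)
m0=cv2.dilate(boxmask(W,(.457,.355,-.82),(.034,.064,.052),0,M.shape),np.ones((25,25)))
M&=m0;M=cv2.morphologyEx(M,cv2.MORPH_OPEN,np.ones((5,5)));M=cv2.morphologyEx(M,cv2.MORPH_CLOSE,np.ones((11,11)))
r=fitbox([(W,M)],(.457,.355,-.82),(.034,.064,.052));print(r.x,r.fun)
o=im.copy();m=boxmask(W,r.x,(.034,.064,.052),0,M.shape)
cs,_=cv2.findContours(m,0,1);cv2.drawContours(o,cs,-1,(0,255,0),1)
cs,_=cv2.findContours(M,0,1);cv2.drawContours(o,cs,-1,(255,0,255),1)
cv2.imwrite('pics/w2o.png',o[:,:,::-1])
E
```

```text
[0.4559 0.3563 0.1637] [[ 0.7411  0.6714 -0.0001]
 [ 0.6714 -0.7411 -0.0002]
 [-0.0002  0.0001 -1.    ]]
[321.0604 198.8032]
[ 0.4559  0.3565 -0.8137] -0.96843853820598
```

View pics/w2o.png

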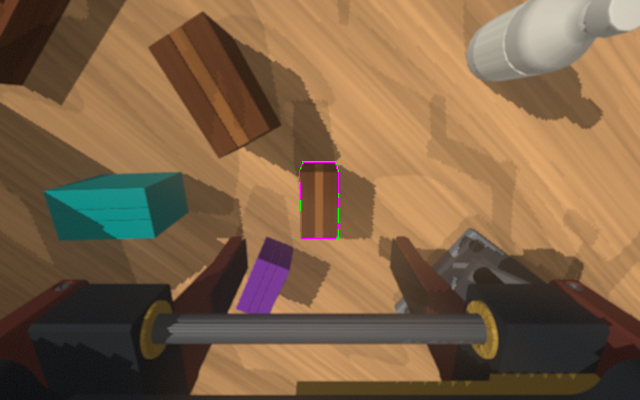

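The blank's fitted outline (320,200) matches the picture (IoU 0.97) and sits right under the TCP. I'll descend and grip.

Emit:
send_rows([
  [0,[0,0,0.2],-0.027],
  [0,[0,0,0.2],0],
  [0,[0,0,0.2],0],
  [0,[0,0,0.19],0],
  [1,[0,0,0],0],
  [1,[0,0,0],0],
  [1,[0,0,0],0],
  [1,[0,0,0],0],
], newtons=20)

```text
clock: 5.55
tcp_pos: [0.4568, 0.3576, 0.0479]
eef_rot: [[0.724, 0.689, 0.003], [0.689, -0.724, 0.002], [0.004, 0.001, -1.0]]
force: [-0.5, 1.1, -0.1]
grip_width: 0.0592
finger_force: 0.0
```

Emit:
send_rows([
  [1,[0,0,0],0],
  [1,[0,0,0],0],
  [1,[0,0,-0.2],0],
  [1,[0,0,-0.25],0],
  [1,[0,0,-0.25],0],
  [1,[0,0,0],0],
])

```text
clock: 6.15
tcp_pos: [0.4577, 0.3584, 0.1576]
eef_rot: [[0.724, 0.69, 0.009], [0.69, -0.724, 0.006], [0.011, 0.002, -1.0]]
force: [0.3, 0.5, 0.6]
grip_width: 0.0112
finger_force: 0.0
```

The fingers are slow and I lifted too early. I'll reopen and look again.

Emit:
send_rows([
  [0,[0,0,0],0],
  [0,[0,0,0],0],
  [0,[0,0,0],0],
  [0,[0,0,0],0],
  [0,[0,0,0],0],
  [0,[0,0,0],0],
  [0,[0,0,0],0],
  [0,[0,0,0],0],
])

```text
clock: 6.95
tcp_pos: [0.4556, 0.3569, 0.1501]
eef_rot: [[0.724, 0.69, -0.0], [0.69, -0.724, 0.0], [-0.0, -0.0, -1.0]]
force: [-0.6, -0.3, -0.6]
grip_width: 0.0721
finger_force: 0.0
```

```bash
python3 - <<'E'
from fit import *
np.set_printoptions(precision=4,suppress=True)
W=cam('wrist');im=save('wrist','pics/w3.png')
s=ctrl.sense();print(s['tcp_pos'],s['eef_rot'],s['grip_width'])
b,g,r=[im[:,:,2-i].astype(float) for i in range(3)]
M=(((r-b)/(r+1)>.5)&(r<150)).astype(np.uint8)
m0=cv2.dilate(boxmask(W,(.457,.355,-.82),(.034,.064,.052),0,M.shape),np.ones((25,25)))
M&=m0;M=cv2.morphologyEx(M,cv2.MORPH_OPEN,np.ones((5,5)));M=cv2.morphologyEx(M,cv2.MORPH_CLOSE,np.ones((11,11)))
r=fitbox([(W,M)],(.457,.355,-.82),(.034,.064,.052));print(r.x,r.fun)
E
```

```text
[0.4556 0.3569 0.1502] [[ 0.7239  0.6899  0.    ]
 [ 0.6899 -0.7239  0.0001]
 [ 0.     -0.     -1.    ]] 0.07590676952389215
[ 0.4556  0.3566 -0.839 ] -0.9476047904191617
```

Emit:
send_rows([
  [0,[0,0,0.2],0.02],
  [0,[0,0,0.2],0],
  [0,[0,0,0.2],0],
  [0,[0,0,0.1],0],
  [0.3,[0,0,0],0],
  [1,[0,0,0],0],
  [1,[0,0,0],0],
  [1,[0,0,0],0],
])

```text
clock: 7.8
tcp_pos: [0.4565, 0.3575, 0.0471]
eef_rot: [[0.735, 0.678, 0.003], [0.678, -0.735, 0.002], [0.003, 0.0, -1.0]]
force: [1.1, -0.1, 0.3]
grip_width: 0.0591
finger_force: 0.0
```

Emit:
send_rows([
  [1,[0,0,0],0],
  [1,[0,0,0],0],
  [1,[0,0,0],0],
  [1,[0,0,0],0],
  [1,[0,0,0],0],
  [1,[0,0,0],0],
  [1,[0,0,0],0],
  [1,[0,0,0],0],
])

```text
clock: 8.6
tcp_pos: [0.4557, 0.3569, 0.0454]
eef_rot: [[0.735, 0.678, 0.0], [0.678, -0.735, 0.0], [0.0, 0.0, -1.0]]
force: [-0.6, 0.0, 3.6]
grip_width: 0.0336
finger_force: 20.0
```

Emit:
send_rows([
  [1,[0,0,-0.26],0],
  [1,[0,0,-0.26],0],
  [1,[0,0,-0.26],0],
  [1,[0,0,-0.26],0],
  [1,[-0.21,0.145,0],0],
  [1,[-0.21,0.145,0],0],
  [1,[-0.21,0.145,0],0],
  [1,[-0.21,0.145,0],0],
])

```text
clock: 9.4
tcp_pos: [0.4214, 0.2062, 0.2005]
eef_rot: [[0.734, 0.679, -0.001], [0.679, -0.734, -0.0], [-0.001, -0.0, -1.0]]
force: [0.3, -0.5, -0.9]
grip_width: 0.0338
finger_force: 20.0
```

Emit:
send_rows([
  [1,[-0.21,0.145,0],0],
  [1,[-0.21,0.145,0],0],
  [1,[0,0,0],0.169],
  [1,[0,0,0],0.169],
  [1,[0,0,0],0.169],
  [1,[0,0,0],0.169],
  [1,[0,0,0],0.169],
  [1,[0,0,0],0],
])

```text
clock: 10.2
tcp_pos: [0.4051, 0.1327, 0.2007]
eef_rot: [[0.997, 0.081, -0.001], [0.081, -0.997, -0.0], [-0.001, 0.0, -1.0]]
force: [-2.2, 0.4, -0.9]
grip_width: 0.0338
finger_force: 20.0
```

```bash
python3 - <<'E'
from fit import *
np.set_printoptions(precision=4,suppress=True)
W=cam('wrist');im=save('wrist','pics/w4.png')
s=ctrl.sense();print(s['tcp_pos'],s['eef_rot'],s['grip_width'],s['finger_force'])
Z=dict(pocket=.022,keeper_peg=.119,keeper_hinge=.087,nose=.038,catch_pin=.1,lever_hinge=.06)
for l,z in Z.items():
    for d in ctrl.tip_of(l,'wrist')[:2]:
        uv=np.array(d['point'])[::-1]*[640,400]; print(l,round(d['conf'],2),uv,atz(W,uv,z))
p=np.load('press.npy');o=im[:,:,::-1].copy()
for z,hx,hy in((.04,.02,.037),(.022,.02,.037),(.04,.031,.048)):
    q=np.array([proj(W,P(p,(-.09+a*hx,b*hy,z))) for a,b in((-1,-1),(1,-1),(1,1),(-1,1))]);print(z,q.tolist())
    cv2.polylines(o,[np.round(q).astype(int)],True,(0,255,0))
o=o[0:300,120:520]; cv2.imwrite('pics/w4o.png',cv2.resize(o,(800,600),interpolation=cv2.INTER_CUBIC))
E
```

```text
[0.4052 0.1328 0.2007] [[ 0.9964  0.0848 -0.0006]
 [ 0.0848 -0.9964 -0.0001]
 [-0.0006  0.0001 -1.    ]] 0.03394692422431699 19.978107511997223
pocket 0.83 [319.168 114.6  ] [0.4833 0.1386 0.022 ]
keeper_peg 0.72 [203.008  68.6  ] [0.5083 0.2222 0.119 ]
keeper_peg 0.46 [319.68 239.6 ] [0.3853 0.1302 0.119 ]
keeper_hinge 0.88 [315.072  44.8  ] [0.5357 0.1462 0.087 ]
nose 0.7 [370.816 117.6  ] [0.4848 0.0871 0.038 ]
catch_pin 0.72 [543.488  87.   ] [ 0.5186 -0.0318  0.1   ]
lever_hinge 0.91 [524.224 115.72 ] [ 0.4982 -0.05    0.06  ]
lever_hinge 0.34 [523.072 113.92 ] [ 0.4997 -0.0485  0.06  ]
0.04 [[298.70796178309666, 152.99818766099355], [337.73219836042085, 153.03545053232833], [339.31805001707994, 74.69996346068976], [297.20206826533274, 74.66098073326606]]
0.022 [[299.78919275556854, 150.75080730126206], [336.7048315418977, 150.78602819360813], [338.1219225747615, 76.83133660552511], [298.45143422974235, 76.7945792568671]]
0.04 [[288.29854533343604, 163.662782094249], [348.13113440360416, 163.72015157055034], [351.2942877945949, 61.9998643991554], [285.23931342244856, 61.93903869634224]]
```

View pics/w4o.png

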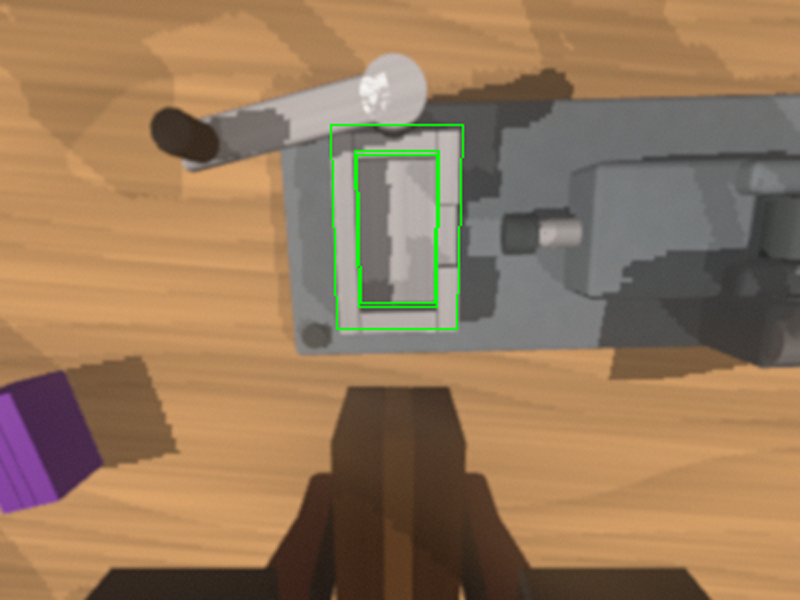

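The green overlay (pocket model) lies on the real pocket walls at crop (395,225), and the blank is held straight below. I'll move over the pocket and go down.

Emit:
send_rows([
  [1,[0.26,0,0],0.005],
  [1,[0.259,0,0],0],
  [1,[0,0,0.22],0],
  [1,[0,0,0.22],0],
  [1,[0,0,0.21],0],
  [1,[0,0,0],0],
  [1,[0,0,0],0],
])

```text
clock: 11.25
tcp_pos: [0.4827, 0.139, 0.1039]
eef_rot: [[0.997, 0.079, -0.001], [0.079, -0.997, -0.0], [-0.001, 0.0, -1.0]]
force: [0.5, 0.1, -0.5]
grip_width: 0.0341
finger_force: 20.0
```

Emit:
send_rows([
  [1,[0,0,0.05],0],
  [1,[0,0,0.05],0],
  [1,[0,0,0.05],0],
  [1,[0,0,0.05],0],
  [1,[0,0,0.02],0],
  [1,[0,0,0.02],0],
  [1,[0,0,0],0],
  [1,[0,0,0],0],
])

```text
clock: 12.05
tcp_pos: [0.483, 0.1391, 0.0678]
eef_rot: [[0.997, 0.078, 0.0], [0.078, -0.997, 0.0], [0.0, -0.0, -1.0]]
force: [1.0, 0.7, -1.2]
grip_width: 0.0336
finger_force: 20.0
```

Emit:
send_rows([
  [1,[0,0,0.01],0],
  [1,[0,0,0],0],
  [1,[0,0,0],0],
])

```text
clock: 12.35
tcp_pos: [0.4832, 0.1391, 0.0673]
eef_rot: [[0.997, 0.078, 0.001], [0.078, -0.997, 0.0], [0.001, -0.0, -1.0]]
force: [-2.2, -0.4, 5.8]
grip_width: 0.0336
finger_force: 20.0
```

Emit:
send_rows([
  [0.5,[0,0,0],0],
  [0.5,[0,0,0],0],
  [0.5,[0,0,0],0],
  [0.5,[0,0,0],0],
  [0.5,[0,0,0],0],
  [0.5,[0,0,-0.1],0],
  [0.5,[0,0,-0.25],0],
  [0.5,[0,0,-0.25],0],
])

```text
clock: 13.15
tcp_pos: [0.4824, 0.1389, 0.1575]
eef_rot: [[0.997, 0.078, -0.001], [0.078, -0.997, -0.0], [-0.001, 0.0, -1.0]]
force: [0.3, 0.2, 0.1]
grip_width: 0.0439
finger_force: 0.0
```

Emit:
send_rows([
  [0.5,[-0.2,0,-0.25],0],
  [0.5,[-0.25,0,-0.2],0],
  [0.5,[-0.1,0,0],0],
  [0.5,[0,0,0],0],
  [0.5,[0,0,0],0],
])

```text
clock: 13.65
tcp_pos: [0.4009, 0.1326, 0.2242]
eef_rot: [[0.997, 0.078, 0.001], [0.078, -0.997, 0.0], [0.001, -0.0, -1.0]]
force: [-0.6, -0.4, -0.1]
grip_width: 0.0437
finger_force: 0.0
```

```bash
python3 - <<'E'
from fit import *
np.set_printoptions(precision=4,suppress=True)
W=cam('wrist');im=save('wrist','pics/w5.png')
s=ctrl.sense();print(s['tcp_pos'],s['eef_rot'],s['grip_width'],s['clock'])
Z=dict(keeper_peg=.119,keeper_hinge=.087,blank=.022)
for l,z in Z.items():
    for d in ctrl.tip_of(l,'wrist')[:2]:
        uv=np.array(d['point'])[::-1]*[640,400]; print(l,round(d['conf'],2),uv,atz(W,uv,z))
p=np.load('press.npy');o=im[:,:,::-1].copy()
m=boxmask(W,(*P(p,(-.09,0,0))[:2],p[2]),(.034,.064,.052),.022,o.shape[:2])
cs,_=cv2.findContours(m,0,1);cv2.drawContours(o,cs,-1,(0,255,0),1)
o=o[0:300,120:520]; cv2.imwrite('pics/w5o.png',cv2.resize(o,(800,600),interpolation=cv2.INTER_CUBIC))
E
```

```text
[0.4009 0.1326 0.2234] [[ 0.997   0.078  -0.0003]
 [ 0.078  -0.997  -0.0001]
 [-0.0003  0.0001 -1.    ]] 0.043773211927433206 13.7
keeper_peg 0.88 [216.    66.28] [0.5093 0.2206 0.119 ]
keeper_hinge 0.65 [316.8   43.92] [0.5371 0.1451 0.087 ]
blank 0.8 [160.512 202.6  ] [0.3607 0.3244 0.022 ]
blank 0.75 [27.712 97.4  ] [0.4721 0.4614 0.022 ]
```

View pics/w5o.png

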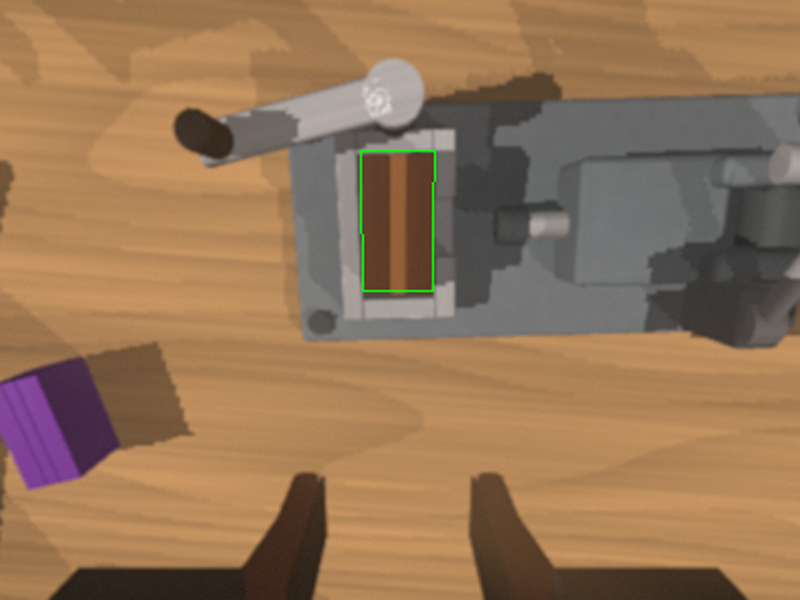

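The blank sits inside the outline, fully in the pocket. The keeper peg is at crop (205,135), i.e. world (0.510,0.220). Next I'll grip the peg.

Emit:
send_rows([
  [0.5,[0.192,-0.132,0],0],
  [0.5,[0.192,-0.132,0],0],
  [0.5,[0.192,-0.132,0],0],
  [0.5,[0.191,-0.132,0],0],
  [0.5,[0,0,0],0.166],
  [0.5,[0,0,0],0.166],
  [0.5,[0,0,0],0.166],
  [0.5,[0,0,0],0.166],
])

```text
clock: 14.65
tcp_pos: [0.5095, 0.2206, 0.2222]
eef_rot: [[0.901, -0.434, -0.002], [-0.434, -0.901, -0.001], [-0.002, 0.002, -1.0]]
force: [-0.0, 0.6, 0.8]
grip_width: 0.0438
finger_force: 0.0
```

Emit:
send_rows([
  [0.5,[0,0,0.15],0.166],
  [0.5,[0,0,0.2],0],
  [0.5,[0,0,0.2],0],
  [0.5,[0,0,0.1],0],
  [0.5,[0,0,0.1],0],
  [0.5,[0,0,0],0],
  [0.5,[0,0,0],0],
])

```text
clock: 15.35
tcp_pos: [0.5096, 0.2206, 0.1118]
eef_rot: [[0.84, -0.543, 0.001], [-0.543, -0.84, 0.0], [0.0, -0.001, -1.0]]
force: [-0.1, 0.2, 1.1]
grip_width: 0.0438
finger_force: 0.0
```

Emit:
send_rows([
  [1,[0,0,0],0],
  [1,[0,0,0],0],
  [1,[0,0,0],0],
  [1,[0,0,0],0],
  [1,[0,0,0],0],
  [1,[0,0,0],0],
  [1,[0,0,0],0],
], newtons=12)

```text
clock: 16.05
tcp_pos: [0.5093, 0.2213, 0.1118]
eef_rot: [[0.84, -0.542, 0.001], [-0.542, -0.84, 0.002], [-0.0, -0.002, -1.0]]
force: [-1.4, 4.6, 2.8]
grip_width: 0.0156
finger_force: 12.0
```

The peg is gripped (15.6 mm). I'll swing it along the arc.

Emit:
send_rows([
  [1,[-0.038,0.058,0],0],
  [1,[-0.03,0.063,0],0],
  [1,[-0.022,0.066,0],0],
  [1,[-0.013,0.069,0],0],
  [1,[-0.004,0.07,0],0],
  [1,[0,0,0],0],
])

```text
clock: 16.65
tcp_pos: [0.4685, 0.1875, 0.1117]
eef_rot: [[0.84, -0.543, -0.0], [-0.543, -0.84, -0.0], [-0.0, 0.001, -1.0]]
force: [-4.7, 1.0, 5.5]
grip_width: 0.0156
finger_force: 12.0
```

Emit:
send_rows([
  [1,[0.005,0.07,0],0],
  [1,[0.014,0.068,0],0],
  [1,[0.023,0.066,0],0],
  [1,[0.031,0.063,0],0],
  [1,[0.039,0.058,0],0],
  [1,[0,0,0],0],
])

```text
clock: 17.25
tcp_pos: [0.457, 0.1369, 0.1116]
eef_rot: [[0.839, -0.544, 0.001], [-0.544, -0.839, 0.0], [0.001, -0.001, -1.0]]
force: [-0.5, 2.8, 6.6]
grip_width: 0.0156
finger_force: 12.0
```

Emit:
send_rows([
  [1,[0.012,0.016,0],0],
  [1,[0,0,0],0],
  [1,[0,0,0],0],
])

```text
clock: 17.55
tcp_pos: [0.4571, 0.1367, 0.1116]
eef_rot: [[0.84, -0.542, 0.001], [-0.542, -0.84, 0.004], [-0.002, -0.004, -1.0]]
force: [-0.9, 11.5, 4.8]
grip_width: 0.0156
finger_force: 12.0
```

Emit:
send_rows([
  [1,[0.012,0.016,0],0],
  [1,[0,0,0],0],
  [1,[0,0,0],0],
])

```text
clock: 17.85
tcp_pos: [0.4571, 0.1364, 0.1116]
eef_rot: [[0.841, -0.54, 0.001], [-0.54, -0.841, 0.01], [-0.005, -0.009, -1.0]]
force: [-1.0, 21.4, 3.3]
grip_width: 0.0156
finger_force: 12.0
```

The keeper is at its stop: 21 N reaction with no motion. I'll release, lift, and look at the catch.

Emit:
send_rows([
  [0.5,[0,0,0],0],
  [0.5,[0,0,0],0],
  [0.5,[0,0,0],0],
  [0.5,[0,0,0],0],
  [0.5,[0,0,0],0],
  [0.5,[0,0,-0.2],0],
  [0.5,[0,0,-0.25],0],
  [0.5,[0,0,-0.25],0],
])

```text
clock: 18.65
tcp_pos: [0.4568, 0.1317, 0.2167]
eef_rot: [[0.84, -0.543, -0.002], [-0.543, -0.84, -0.001], [-0.001, 0.001, -1.0]]
force: [1.1, 0.3, 0.7]
grip_width: 0.0441
finger_force: 0.0
```

Emit:
send_rows([
  [0.5,[0,0,-0.25],0],
  [0.5,[0,0,-0.25],0],
  [0.5,[0,0,0],0],
  [0.5,[0,0,0],0],
])

```text
clock: 19.05
tcp_pos: [0.4576, 0.1319, 0.2918]
eef_rot: [[0.84, -0.543, 0.002], [-0.543, -0.84, 0.0], [0.001, -0.001, -1.0]]
force: [0.1, 0.5, -1.6]
grip_width: 0.0437
finger_force: 0.0
```

```bash
python3 - <<'E'
from fit import *
np.set_printoptions(precision=4,suppress=True)
s=ctrl.sense();print(s['tcp_pos'],s['eef_rot'],s['joint_positions'],s['clock'])
W=cam('wrist');im=save('wrist','pics/w6.png')
p=np.load('press.npy')
for c in('wrist','scene','top'):
    C=cam(c)
    if c!='wrist': im=save(c,f'pics/{c}6.png')
    for l in('catch_pin','catch_hinge','handle','keeper_peg','lever_hinge'):
        for d in ctrl.tip_of(l,c)[:2]:
            uv=np.array(d['point'])[::-1]*[640,400]; print(c,l,round(d['conf'],2),uv,atz(C,uv,.12))
E
```

```text
[0.4576 0.1319 0.2918] [[ 0.8396 -0.5432  0.0017]
 [-0.5432 -0.8396  0.0001]
 [ 0.0014 -0.001  -1.    ]] [ 0.2094 -0.2252  1.4437 -0.0003  1.9213  2.3543] 19.05
wrist catch_pin 0.85 [409.6   63.32] [ 0.515  -0.0114  0.12  ]
wrist keeper_peg 0.71 [318.4 193.4] [0.4531 0.1339 0.12  ]
wrist lever_hinge 0.94 [430.528  65.52 ] [ 0.5023 -0.0276  0.12  ]
scene catch_pin 0.65 [304.576 189.92 ] [ 0.5029 -0.0178  0.12  ]
scene catch_pin 0.3 [223.872 244.   ] [ 0.7936 -0.1376  0.12  ]
scene catch_hinge 0.46 [313.088 186.88 ] [0.4791 0.0011 0.12  ]
scene catch_hinge 0.28 [353.024 217.32 ] [0.5239 0.1692 0.12  ]
scene handle 0.95 [268.288 161.2  ] [ 0.4554 -0.1885  0.12  ]
scene handle 0.4 [223.808 243.32 ] [ 0.7917 -0.1391  0.12  ]
scene keeper_peg 0.65 [352.896 198.52 ] [0.4597 0.1377 0.12  ]
scene keeper_peg 0.38 [352.384 216.8  ] [0.5231 0.1666 0.12  ]
scene lever_hinge 0.6 [301.632 193.8  ] [ 0.5209 -0.0187  0.12  ]
top catch_pin 0.74 [344.192 204.32 ] [ 0.525  -0.0037  0.12  ]
top catch_hinge 0.61 [359.68 213.32] [ 0.5011 -0.0463  0.12  ]
top catch_hinge 0.56 [346.304 235.32 ] [ 0.4404 -0.0107  0.12  ]
top handle 0.94 [401.728 204.4  ] [ 0.528  -0.1613  0.12  ]
top keeper_peg 0.32 [323.904 221.48 ] [0.4767 0.0509 0.12  ]
top lever_hinge 0.93 [357.312 215.32 ] [ 0.4955 -0.0399  0.12  ]
```

```bash
python3 - <<'E'
from fit import *
np.set_printoptions(precision=4,suppress=True)
p=np.load('press.npy');W=cam('wrist');T=cam('top');S=cam('scene')
inv=lambda q:np.r_[R2(p[2]).T@(q[:2]-p[:2]),q[2]]
for n,rs in(('pin all',[ray(W,(409.6,63.3)),ray(S,(304.6,189.9)),ray(T,(344.2,204.3))]),('pin WT',[ray(W,(409.6,63.3)),ray(T,(344.2,204.3))]),('pin ST',[ray(S,(304.6,189.9)),ray(T,(344.2,204.3))]),('handle',[ray(S,(268.3,161.2)),ray(T,(401.7,204.4))]),('hinge',[ray(S,(313.1,186.9)),ray(T,(346.3,235.3))])):
    q=tri(rs);print(n,q,inv(q))
print('handle model',P(p,(.1+.17*np.sin(.6),0,.06+.17*np.cos(.6))))
E
```

```text
pin all [ 0.5192 -0.0037  0.1497] [0.0557 0.0248 0.1497]
pin WT [ 0.5183 -0.0014  0.1553] [0.0534 0.024  0.1553]
pin ST [ 0.5213 -0.004   0.1521] [0.0562 0.0268 0.1521]
handle [ 0.5139 -0.1426  0.2112] [0.1937 0.0083 0.2112]
hinge [ 0.4451 -0.0155  0.0666] [ 0.0615 -0.0501  0.0666]
handle model [ 0.5058 -0.1455  0.2003]
```

Emit:
send_rows([
  [0.5,[0.209,0.135,0],0],
  [0.5,[0.209,0.135,0],0],
  [0.5,[0.209,0.135,0],0],
  [0.5,[0.21,0.134,0],0],
  [0.5,[0,0,0],-0.18],
  [0.5,[0,0,0],-0.18],
  [0.5,[0,0,0],-0.18],
  [0.5,[0,0,0],-0.18],
])

```text
clock: 20.75
tcp_pos: [0.5189, -0.0042, 0.2911]
eef_rot: [[1.0, -0.003, -0.0], [-0.003, -1.0, 0.0], [-0.0, -0.0, -1.0]]
force: [0.3, 0.0, 0.9]
grip_width: 0.0439
finger_force: 0.0
```

Emit:
send_rows([
  [0.5,[0,0,0],-0.18],
  [0.5,[0,0,0],-0.18],
  [0.5,[0,0,0],-0.18],
  [0.5,[0,0,0],-0.18],
  [0.5,[0,0,0],-0.18],
  [0.5,[0,0,0],-0.18],
  [0.5,[0,0,0],-0.18],
  [0.5,[0,0,0],-0.18],
])

```text
clock: 21.55
tcp_pos: [0.5188, -0.0039, 0.2911]
eef_rot: [[0.428, 0.904, -0.0], [0.904, -0.428, 0.0], [0.0, -0.0, -1.0]]
force: [-0.4, -0.8, 0.2]
grip_width: 0.0443
finger_force: 0.0
```

Emit:
send_rows([
  [0.5,[0,0,0],-0.18],
  [0.5,[0,0,0],-0.18],
  [0.5,[0,0,0],-0.18],
  [0.5,[0,0,0],-0.133],
  [0.5,[0,0,0],0],
  [0.5,[0,0,0],0],
])

```text
clock: 22.15
tcp_pos: [0.5188, -0.0039, 0.2911]
eef_rot: [[-0.078, 0.997, 0.0], [0.997, 0.078, -0.0], [-0.0, 0.0, -1.0]]
force: [-0.7, 0.1, -0.1]
grip_width: 0.0441
finger_force: 0.0
```

```bash
python3 - <<'E'
from fit import *
np.set_printoptions(precision=4,suppress=True)
s=ctrl.sense();print(s['tcp_pos'],s['eef_rot'],s['joint_positions'],s['clock'])
W=cam('wrist');im=save('wrist','pics/w7.png')
for l in('catch_pin','catch_hinge','handle','keeper_peg','lever_hinge'):
  for d in ctrl.tip_of(l,'wrist')[:2]:
    uv=np.array(d['point'])[::-1]*[640,400]; print(l,round(d['conf'],2),uv,atz(W,uv,.15))
o=cv2.circle(im[:,:,::-1].copy(),tuple(np.round(proj(W,(.519,-.004,.15))).astype(int)),4,(0,255,0),1)
cv2.imwrite('pics/w7o.png',o)
E
```

```text
[ 0.5188 -0.0039  0.2911] [[-0.0775  0.997   0.    ]
 [ 0.997   0.0775 -0.    ]
 [-0.      0.     -1.    ]] [-0.0731 -0.1111  1.3436 -0.      1.9091 -0.1508] 22.15
catch_pin 0.92 [312.832 199.2  ] [ 0.5123 -0.0059  0.15  ]
catch_hinge 0.17 [305.088 212.4  ] [ 0.5054 -0.0205  0.15  ]
handle 0.64 [298.304 353.2  ] [ 0.5089 -0.1999  0.15  ]
keeper_peg 0.61 [267.52  45.12] [0.4631 0.1297 0.15  ]
keeper_peg 0.28 [347.52  43.2 ] [0.5319 0.1366 0.15  ]
lever_hinge 0.94 [303.872 210.6  ] [ 0.504  -0.0187  0.15  ]
```

View pics/w7o.png

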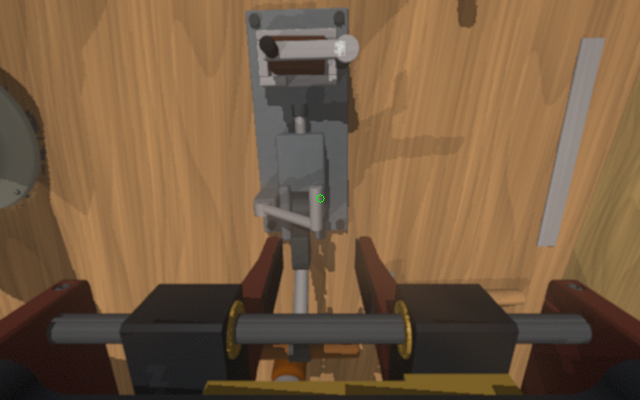

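The thumb pin runs from (317,187) to (315,228); the grip point is about (316,199), or world (0.515,-0.0055). The keeper lies shut across the blank at (300,47). I'll go down onto the pin.

Emit:
send_rows([
  [0.5,[-0.009,-0.026,0.238],0],
  [0.5,[0,0,0.238],0],
  [0.5,[0,0,0.238],0],
  [0.5,[0,0,0.12],0],
  [0.5,[0,0,0.12],0],
  [0.5,[0,0,0],0],
  [0.7,[0,0,0],0],
  [1,[0,0,0],0],
])

```text
clock: 23.25
tcp_pos: [0.5156, -0.0056, 0.1496]
eef_rot: [[-0.08, 0.997, 0.002], [0.997, 0.08, -0.0], [-0.0, 0.002, -1.0]]
force: [-0.5, 0.0, 0.7]
grip_width: 0.0314
finger_force: 0.0
```

Emit:
send_rows([
  [1,[0,0,0],0],
  [1,[0,0,0],0],
  [1,[0,0,0],0],
  [1,[0,0,0],0],
  [1,[0,0,0],0],
])

```text
clock: 23.75
tcp_pos: [0.5156, -0.0056, 0.1488]
eef_rot: [[-0.08, 0.997, 0.002], [0.997, 0.08, -0.0], [-0.0, 0.002, -1.0]]
force: [2.2, 0.5, 3.3]
grip_width: 0.0135
finger_force: 12.0
```

The pin is gripped. I'll carry it over the arc with a light grip.

Emit:
send_rows([
  [1,[0,-0.073,-0.064],0],
  [1,[0,-0.082,-0.052],0],
  [1,[0,-0.089,-0.039],0],
  [1,[0,-0.094,-0.025],0],
  [1,[0,-0.096,-0.011],0],
  [1,[0,0,0],0],
], newtons=8)

```text
clock: 24.35
tcp_pos: [0.4497, -0.0112, 0.1783]
eef_rot: [[-0.08, 0.997, 0.003], [0.997, 0.08, -0.001], [-0.001, 0.002, -1.0]]
force: [-0.9, -1.5, 7.6]
grip_width: 0.0136
finger_force: 8.0
```

Emit:
send_rows([
  [1,[0,-0.097,0.004],0],
  [1,[0,-0.095,0.019],0],
  [1,[0,-0.091,0.033],0],
  [1,[0,-0.085,0.047],0],
  [1,[0,-0.077,0.059],0],
  [1,[0,0,0],0],
])

```text
clock: 24.95
tcp_pos: [0.3834, -0.0161, 0.1518]
eef_rot: [[-0.08, 0.997, 0.001], [0.997, 0.08, 0.0], [0.0, 0.001, -1.0]]
force: [1.9, 0.1, -2.3]
grip_width: 0.0137
finger_force: 8.0
```

Emit:
send_rows([
  [1,[0,-0.02,0.02],0],
  [1,[0,-0.02,0.02],0],
  [1,[0,0,0],0],
])

```text
clock: 25.25
tcp_pos: [0.3822, -0.0161, 0.1499]
eef_rot: [[-0.081, 0.997, 0.014], [0.997, 0.081, 0.001], [-0.0, 0.014, -1.0]]
force: [16.6, 2.9, 7.4]
grip_width: 0.0142
finger_force: 8.0
```

Emit:
send_rows([
  [1,[0,-0.02,0.02],0],
  [1,[0,0,0],0],
])

```text
clock: 25.45
tcp_pos: [0.3794, -0.0163, 0.1472]
eef_rot: [[-0.082, 0.997, 0.015], [0.997, 0.082, 0.001], [-0.0, 0.015, -1.0]]
force: [15.5, 2.8, 8.7]
grip_width: 0.0202
finger_force: 8.0
```

The catch is at its stop: reaction 15 N, and the fingers are being forced apart. I'll release, lift, and turn while moving to the handle.

Emit:
send_rows([
  [0.5,[0,0.02,0],0],
  [0.5,[0,0,0],0],
  [0.5,[0,0,0],0],
  [0.5,[0,0,0],0],
  [0.5,[0,0,-0.25],0],
  [0.5,[0,0,-0.27],0],
  [0.5,[0,0,-0.27],0],
  [0.5,[0,0,-0.28],0],
])

```text
clock: 26.25
tcp_pos: [0.3771, -0.0167, 0.3048]
eef_rot: [[-0.08, 0.997, -0.002], [0.997, 0.08, 0.0], [0.0, -0.002, -1.0]]
force: [1.0, 1.1, 0.3]
grip_width: 0.044
finger_force: 0.0
```

Emit:
send_rows([
  [0.2,[0,0,0],0.182],
  [0.2,[0,0,0],0.182],
  [0.2,[0,0,0],0.182],
  [0.2,[0,0,0],0.182],
  [0.2,[0,0,0],0.182],
  [0.2,[0,0,0],0.182],
  [0.2,[0,0,0],0.182],
  [0.2,[0,0,0],0.182],
])

```text
clock: 27.05
tcp_pos: [0.3773, -0.0167, 0.3034]
eef_rot: [[0.877, 0.481, -0.001], [0.481, -0.877, 0.0], [-0.001, -0.001, -1.0]]
force: [0.5, -0.0, -0.1]
grip_width: 0.0704
finger_force: 0.0
```

Emit:
send_rows([
  [0.2,[0,0,0],0.182],
  [0.2,[0,0,0],0.182],
  [0.2,[0,0,0],0.182],
  [0.2,[0,0,0],0],
  [0.2,[0,0,0],0],
])

```text
clock: 27.55
tcp_pos: [0.3775, -0.0167, 0.3036]
eef_rot: [[0.997, 0.083, -0.001], [0.083, -0.997, 0.0], [-0.001, -0.0, -1.0]]
force: [0.1, -0.3, -0.4]
grip_width: 0.0703
finger_force: 0.0
```

```bash
python3 - <<'E'
from fit import *
np.set_printoptions(precision=4,suppress=True)
s=ctrl.sense();print(s['tcp_pos'],s['eef_rot'],s['joint_positions'],s['clock'])
p=np.load('press.npy');inv=lambda q:np.r_[R2(p[2]).T@(q[:2]-p[:2]),q[2]]
W=cam('wrist');im=save('wrist','pics/w8.png');t=save('top','pics/t8.png');sc=save('scene','pics/s8.png')
for c in('wrist','top','scene'):
 for l in('catch_pin','handle','keeper_peg'):
  for d in ctrl.tip_of(l,c)[:1]:
    uv=np.array(d['point'])[::-1]*[640,400]; z={'catch_pin':.15,'handle':.2,'keeper_peg':.119}[l];q=atz(cam(c),uv,z);print(c,l,round(d['conf'],2),uv,q,inv(q))
v=np.hstack([cv2.resize(sc[140:260,240:400],(400,300)),cv2.resize(t[170:290,260:420],(400,300))])
cv2.imwrite('pics/v8.png',np.vstack([v,cv2.resize(im,(800,500))[:300]])[:,:,::-1])
E
```

```text
[ 0.3775 -0.0167  0.3036] [[ 0.9966  0.0825 -0.0008]
 [ 0.0825 -0.9966  0.0001]
 [-0.0008 -0.0001 -1.    ]] [-0.1343 -0.4774  1.6163 -0.      2.0035  1.3539] 27.55
wrist catch_pin 0.6 [320.128 189.4  ] [ 0.3819 -0.0179  0.15  ] [ 0.0587 -0.1132  0.15  ]
wrist handle 0.96 [500.096  59.6  ] [ 0.5077 -0.1447  0.2   ] [0.1953 0.002  0.2   ]
wrist keeper_peg 0.67 [179.52 104.68] [0.454 0.137 0.119] [-0.0898 -0.0289  0.119 ]
top catch_pin 0.65 [358.208 213.48 ] [ 0.4971 -0.0403  0.15  ] [ 0.0904 -0.0002  0.15  ]
top handle 0.97 [399.296 205.4  ] [ 0.514  -0.1408  0.2   ] [0.1919 0.0085 0.2   ]
top keeper_peg 0.79 [292.416 226.   ] [0.4627 0.1364 0.119 ] [-0.0885 -0.0203  0.119 ]
scene handle 0.59 [265.024 160.8  ] [ 0.5097 -0.1563  0.2   ] [0.207  0.0029 0.2   ]
scene keeper_peg 0.59 [352.704 196.8  ] [0.4533 0.134  0.119 ] [-0.0869 -0.0298  0.119 ]
```

View pics/v8.png

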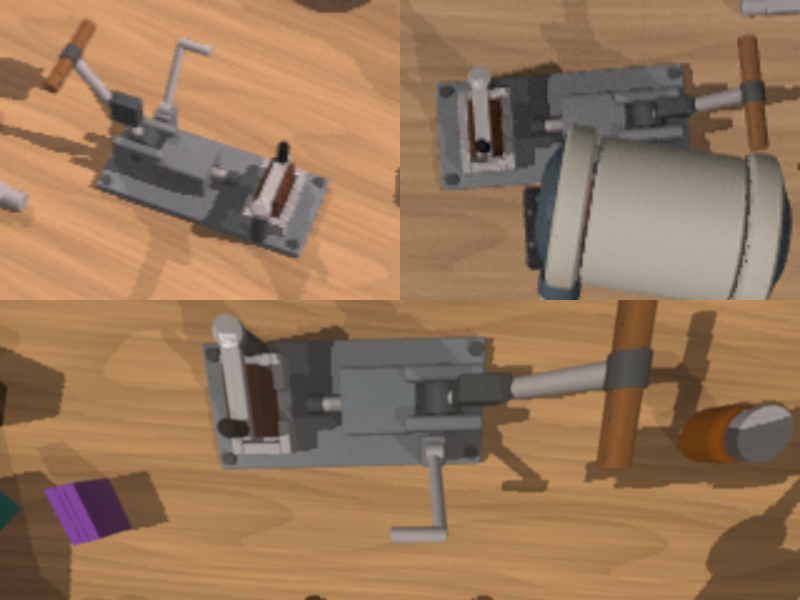

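Scene crop: the catch is flipped over to -y, the keeper is shut over the blank, and the lever crossbar (wrist detection at 500,60) is free. I'll grip it 33 mm to the +y side.

Emit:
send_rows([
  [0.3,[0.204,0.184,0],0],
  [0.3,[0.204,0.184,0],0],
  [0.3,[0.204,0.184,0],0],
  [0.3,[0.204,0.184,0],0],
  [0.3,[0.204,0.185,0],0],
  [0.3,[0,0,0],0],
  [0.3,[0,0,0],0],
])

```text
clock: 28.85
tcp_pos: [0.5412, -0.1426, 0.3023]
eef_rot: [[0.997, 0.078, -0.003], [0.078, -0.997, 0.001], [-0.003, -0.001, -1.0]]
force: [0.2, 0.4, -0.2]
grip_width: 0.0618
finger_force: 0.0
```

```bash
python3 - <<'E'
from fit import *
np.set_printoptions(precision=4,suppress=True)
s=ctrl.sense();print(s['tcp_pos'],s['clock'])
W=cam('wrist');im=save('wrist','pics/w9.png')
for d in ctrl.tip_of('handle','wrist')[:2]:
    uv=np.array(d['point'])[::-1]*[640,400];print(d['conf'],uv,atz(W,uv,.2))
E
```

```text
[ 0.5412 -0.1426  0.3023] 28.85
0.74 [320.512 242.08 ] [ 0.5093 -0.1467  0.2   ]
0.27 [ 81.728 237.32 ] [0.4967 0.0697 0.2   ]
```

Emit:
send_rows([
  [0.3,[0,0,0.18],0],
  [0.3,[0,0,0.18],0],
  [0.3,[0,0,0.18],0],
  [0.3,[0,0,0.14],0],
  [0.3,[0,0,0],0],
  [0.7,[0,0,0],0],
  [1,[0,0,0],0],
  [1,[0,0,0],0],
], newtons=30)

```text
clock: 29.75
tcp_pos: [0.5415, -0.1424, 0.2041]
eef_rot: [[0.997, 0.079, 0.003], [0.079, -0.997, -0.001], [0.003, 0.001, -1.0]]
force: [0.5, 0.7, -0.6]
grip_width: 0.0408
finger_force: 0.0
```

Emit:
send_rows([
  [1,[0,0,0],0],
  [1,[0,0,0],0],
  [1,[0,0,0],0],
  [1,[0,0,0],0],
  [1,[0,0,0],0],
  [1,[0,0,0],0],
])

```text
clock: 30.35
tcp_pos: [0.5411, -0.1422, 0.2022]
eef_rot: [[0.997, 0.079, 0.0], [0.079, -0.997, 0.0], [0.0, -0.0, -1.0]]
force: [-0.1, 1.5, 2.3]
grip_width: 0.0194
finger_force: 30.0
```

The crossbar is gripped. I'll pull the lever.

Emit:
send_rows([
  [1,[0,-0.097,-0.059],0],
  [1,[0,-0.102,-0.049],0],
  [1,[0,-0.106,-0.039],0],
  [1,[0,-0.11,-0.028],0],
  [1,[0,-0.112,-0.017],0],
  [1,[0,0,0],0],
])

```text
clock: 30.95
tcp_pos: [0.5349, -0.0643, 0.2336]
eef_rot: [[0.997, 0.078, 0.004], [0.078, -0.997, -0.005], [0.003, 0.005, -1.0]]
force: [-3.3, -7.0, 8.6]
grip_width: 0.0194
finger_force: 30.0
```

Emit:
send_rows([
  [1,[0,-0.113,-0.006],0],
  [1,[0,-0.113,0.006],0],
  [1,[0,-0.112,0.017],0],
  [1,[0,-0.11,0.028],0],
  [1,[0,0,0],0],
])

```text
clock: 31.45
tcp_pos: [0.5299, 0.0032, 0.2259]
eef_rot: [[0.997, 0.079, 0.004], [0.079, -0.997, -0.003], [0.003, 0.003, -1.0]]
force: [-0.8, -4.9, 7.0]
grip_width: 0.0192
finger_force: 29.9
```

Emit:
send_rows([
  [1,[0,-0.106,0.039],0],
  [1,[0,0,0],0],
  [1,[0,0,0],0],
])

```text
clock: 31.75
tcp_pos: [0.529, 0.0179, 0.2204]
eef_rot: [[0.997, 0.077, 0.004], [0.078, -0.997, -0.004], [0.004, 0.004, -1.0]]
force: [0.6, -5.1, 9.2]
grip_width: 0.0195
finger_force: 30.0
```

Emit:
send_rows([
  [1,[0,-0.02,0.008],0],
  [1,[0,0,0],0],
  [1,[0,0,0],0],
])

```text
clock: 32.05
tcp_pos: [0.5288, 0.02, 0.2196]
eef_rot: [[0.997, 0.076, 0.005], [0.076, -0.997, -0.005], [0.004, 0.005, -1.0]]
force: [-0.9, -6.6, 9.9]
grip_width: 0.0192
finger_force: 30.0
```

Emit:
send_rows([
  [1,[0,-0.02,0.008],0],
  [1,[0,0,0],0],
  [1,[0,0,0],0],
])

```text
clock: 32.35
tcp_pos: [0.5287, 0.0205, 0.2193]
eef_rot: [[0.997, 0.074, 0.006], [0.074, -0.997, -0.009], [0.005, 0.01, -1.0]]
force: [-1.7, -16.1, 12.0]
grip_width: 0.0192
finger_force: 30.1
```

Emit:
send_rows([
  [1,[0,-0.02,0.008],0],
  [1,[0,0,0],0],
  [1,[0,0,0],0],
])

```text
clock: 32.65
tcp_pos: [0.5287, 0.0211, 0.2191]
eef_rot: [[0.997, 0.071, 0.007], [0.071, -0.997, -0.014], [0.006, 0.014, -1.0]]
force: [-2.5, -24.9, 15.5]
grip_width: 0.0192
finger_force: 30.1
```

The lever is at its stop (25 N, no more motion). Final check before handing in.

```bash
python3 - <<'E'
from fit import *
np.set_printoptions(precision=4,suppress=True)
sc=save('scene','pics/s10.png');t=save('top','pics/t10.png');w=save('wrist','pics/w10.png')
v=np.hstack([cv2.resize(sc[140:260,240:400],(400,300)),cv2.resize(t[170:290,260:420],(400,300))])
cv2.imwrite('pics/v10.png',np.vstack([v,cv2.resize(w,(800,500))[:300]])[:,:,::-1])
p=np.load('press.npy');inv=lambda q:np.r_[R2(p[2]).T@(q[:2]-p[:2]),q[2]]
s=ctrl.sense();print(s['tcp_pos'],inv(s['tcp_pos']),s['force'],s['clock'])
E
```

```text
[0.5287 0.0211 0.2191] [0.0317 0.0363 0.2191] [ -1.9901 -24.6335  15.8373] 32.8
```

View pics/v10.png

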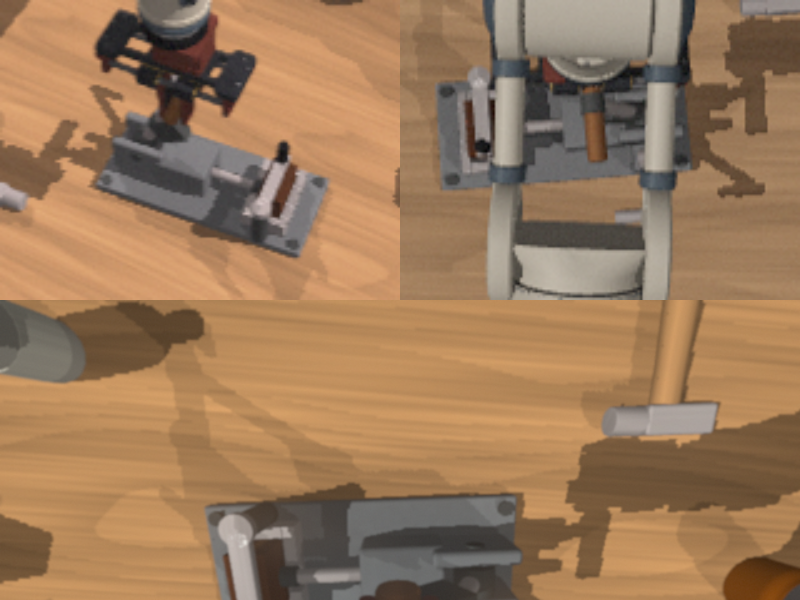

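The ram is extended against the blank (crop 230,180), the keeper is shut, the catch is over, and the lever sits at press x = 32 mm (model 34 mm). Handing in.

```bash
python3 -c "
from rig import ctrl
print(ctrl.finish_job())"
```

```text
the job is handed in; nothing more can be done
None
```

The job is handed in at about 33 s of the 72 s allowed: blank seated, keeper shut, catch fully over, and the lever still held at its stop with the ram squeezing the blank; no verdict came back.

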